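# Load the balance pan and set its stop screw

### The arm

A 6-joint arm with a two-finger parallel gripper is mounted at the origin on the work surface. World frame = base frame: x ahead of the robot, y to its left, z up, the work surface at z = 0. Lengths are in m, angles in rad, forces in N, time in s.
With the tool pointing down it reaches from about 0.375 to 0.9 m from the base axis. Payload 3.1 kg.
Tool frame: the origin (TCP) lies at the centre of the arm's flange, where the gripper is bolted on; the fingertips stand 173 mm ahead of it and the grasp point (between the pads) lies 155 mm ahead of it; z points along the fingers, y is the line along which they close (so a half turn about z gives the same grasp; the last joint's range is limited). The gripper opens to 85 mm and grips with 20 to 120 N. Pads are 22 mm wide; open, the fingers measure 114 mm over their backs; the gripper's body (76 mm by 85 mm) begins 54 mm behind the grasp point. The pads swing forward as they close: fully open they stand 13 mm farther back than shut.
Start: joints at [-1.435, 0.527, 1.433, -0, 1.181, -0.178], TCP at [0.193, -0.594, 0.405] pointing down, gripper open.
Joint ranges: [-3.08, 3.08], [-0.75, 2.2], [0.22, 2.44], [-1.43, 4.57], [0, 2.65], [-2.85, 2.85]. Speed limits (rad/s): [2.79, 2.79, 3.14, 3.14, 3.14, 3.14].

### API

Orientations are given as a unit quaternion [x, y, z, w].
In Python, from station import * gives the robot as it stands.
- The arm moves only by the shell command python3 -m jog 'ROWS' [OPENING] [FORCE]. ROWS is a JSON object of lists of equal length, an entry for each row: "linear": the shift along the world's x, y, z in mm, a list of three; "turn": the turn about the world's z in units of 5 degrees (1.0 is 5 degrees). A call has 1 to 12 rows; each row shifts and turns the commanded pose from where the row before left it; what a row does not reach is not made up. A row lasts 1/8 s, in which the tool goes at most 62.5 mm and 10.7 degrees, less where a joint would pass 70% of its speed; a pose out of reach is approached as far as the arm can. A call is refused whole if a number of a shift passes 62.5 or a number of a turn 1, either way. A call with a gripper value outside its range is refused whole. OPENING is the opening, from 0 (shut) to 1 (fully open), set as the call begins (- or left out, the last holds). The fingers move at their own pace and stop on an object; FORCE is the grip in N (left out, the last holds). Time passes only in rows, so rows that do not move let the fingers close. It gives the time, the measured TCP pose, the force, the opening and the grip force at its end, in the units of the state.
- sense(): the state, without advancing time (a new reading comes with each control period).
- snapshot(name): name is "scene" or "top" or "wrist"; returns the picture (420x560x3 uint8, red, green, blue); there is no depth.
- get_calibration(name): a dict with "fx", "fy", "cx", "cy" (pixels), "world_to_cam" (4x4, takes a point from world to camera coordinates). Camera axes: x right, y down, z forward; pixel columns grow to the right and rows downward; lengths in m; the calibration is good to about 2 mm. A picture is of the moment at which its call begins: read the wrist's pose just before it. get_calibration takes no time and is no camera call; for the wrist camera it gives the pose at the moment of the call.
- sign_off(): hands the job in; it is judged then, once.
The state is a dict: "t": time; "q": joint angles; "qd": joint speeds; "tau": joint torques, N m; "tcp_pos": TCP position; "tool_rot": TCP orientation; "force": force on the tool from outside, world axes, zero at the start; "ft_torque": the same for the moment, N m; "finger_gap": opening from 0.0 (shut) to 1.0 (fully open); "gripper_force": force on a finger pad.
Only numpy, scipy, OpenCV 4.12 (cv2) and the standard library are available. Lean on these libraries where they do the work, as an engineer would, in place of code of your own. Each camera call takes 0.05 s, during which the arm holds its last target. There are 200 camera calls.

### The job

Stand the brass check weight upright in the middle of the round sprung pan, setting it down without dropping it, and let it go. Then turn the brass thumbscrew on the same stand clockwise (seen from above) until it seats against its stop, back it off a quarter turn, and finish with the gripper still closed on the thumbscrew, holding it there. Leave the steel weight, the ring gauge and the plug gauge where they are.

Things in the scene. Friction and masses are not known exactly. Their poses are not given: they have to be found in the camera images.
- stand: Fixed aluminium block, 120 mm along its x, 300 mm along its y, 40 mm high; origin at the centre of its underside, z up. It carries the sprung pan, centred at y = -90 mm, and the thumbscrew over a white dial, centred at y = +90 mm (both at x = 0).
- pan_top (a point): Centre of the flat top face of the round steel pan (84 mm across, 6 mm thick, marked with a blue ring of the brass weight's size and a blue dot), 94 mm above the work surface when empty; it rides up and down with the pan.
- pan (a joint): How far the pan has sunk, in m: 0 empty, at most 0.016. Its spring takes about 600 N/m; under the brass weight alone it settles about 7 mm down.
- screw_grip (a point): Point on the thumbscrew's vertical axis at the height to grip, 104 mm above the work surface. The brass thumbscrew is a collar 48 mm across (its upper face 22 mm below this point) with an upright flat wing on it, 42 mm long along this point's x, 14 mm thick along its y (pinch it across this thickness), from the collar to 8 mm above this point. A red pointer lies on the wing's and collar's +x end.
- screw (a joint): Angle of the thumbscrew in rad, growing clockwise seen from above: the pointer's bearing from the stand's x axis is minus this angle. It seats against a hard stop at 2.6; a quarter turn back is 1.03; it can go back as far as 0. It starts 0.6 to 1.3 rad short of the seat, stays where it is left and resists with about 0.08 N m. On the white dial (84 mm across) a red mark shows where the red pointer stands when seated and a green mark a quarter turn back from it.
- brass_weight_center (a point): Centre, 25 mm above the foot, of the brass check weight: an upright brass cylinder 40 mm in diameter and 50 mm high, about 0.5 kg, with a small knob (14 mm across, 11 mm high) on top that gives no grip. Stands on the work surface.
- steel_weight_center (a point): Centre of the bright steel check weight, a bystander: upright cylinder 32 mm in diameter, 36 mm high (half-way up is 18 mm), with a small knob on top.
- ring_gauge_center (a point): Centre of the dark steel ring gauge, a bystander lying flat: 56 mm outside, 32 mm bore, 22 mm high.
- plug_gauge_center (a point): Centre of the plug gauge, a bystander standing upright: steel foot 32 mm in diameter and 30 mm high, blue handle 22 mm in diameter above it, 70 mm high in all.
There are look-alikes about, which are no part of the job. Of the things shaped like the part that bears brass_weight_center, the brass one is meant.

How it is judged:
By the outcome, as a careful person would: the job done as asked, in the order asked, and still so for the second after the job is handed in, while the arm keeps its last pose, push and grip.
It also fails if it takes over 64 s, if anything falls off the work surface, if the arm or the gripper's body presses on something with over 40 N, if the wrist force passes 120 N, or if a joint passes its speed limit or range.

## Working session

There is one attempt and no reset: what is moved stays moved. The work goes in short steps, Python scripts to look and compute and a shell command to move; the robot and the scene stay as the last step left them, time stands still between calls to the robot, and variables do not carry over. Pictures are saved under pics/ and viewed, at most 10 in all, crops included, and the job is handed in when it is done.

```bash
mkdir -p pics; python3 - <<'E'
from station import *
import cv2, numpy as np
s=sense(); print(s['t'],s['tcp_pos'],s['tool_rot'],s['finger_gap'])
for n in("top","scene"):
    im=snapshot(n); cv2.imwrite(f'pics/{n}0.png',im[...,::-1]); c=get_calibration(n); print(n,c['fx'],c['cx'],c['cy'],np.round(np.array(c['world_to_cam']),3).tolist())
E
```

```text
0.0 [ 0.1929073  -0.59412576  0.40372609] [ 9.87717821e-01  1.56244423e-01  3.45908998e-05 -1.08890740e-03] 1.0022305410740495
top 405.80821643360235 278.7906529363775 205.7089581533179 [[0.017, -1.0, 0.001, 0.017], [-0.998, -0.017, -0.062, 0.588], [0.062, -0.0, -0.998, 1.037], [0.0, 0.0, 0.0, 1.0]]
scene 502.5180466377503 282.02638798469746 207.34413752390816 [[0.43, 0.903, -0.004, -0.267], [0.792, -0.379, -0.479, -0.413], [-0.433, 0.203, -0.878, 1.442], [0.0, 0.0, 0.0, 1.0]]
```

View pics/top0.png

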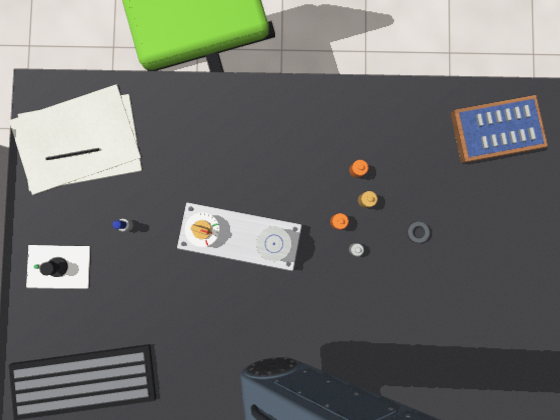

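View pics/scene0.png

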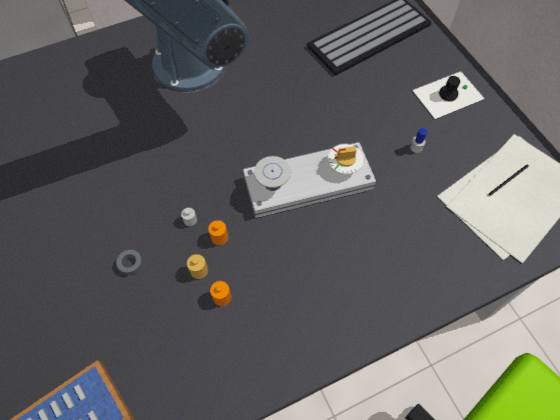

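The top view shows three look-alike cylinders: orange-red at (360,169), orange-red at (340,221) and yellow-brass at (369,199). The brass-coloured one at (369,199), seen at (198,267) in the scene view, fits because it has the thumbscrew's hue. The steel weight is at (357,250), the ring at (419,232) and the plug at (122,225). The stand has its pan at (274,243) and its screw at (203,230).

I'll enlarge a crop to confirm, and measure.

```bash
cat > h.py <<'E'
from station import *
import cv2, numpy as np
def ray(c,u,v):
    M=np.array(c['world_to_cam']);R=M[:3,:3];o=-R.T@M[:3,3]
    return o,R.T@np.array([(u-c['cx'])/c['fx'],(v-c['cy'])/c['fy'],1])
def onz(c,u,v,z):
    o,d=ray(c,u,v); return o+d*(z-o[2])/d[2]
def tri(c1,p1,c2,p2):
    o1,d1=ray(c1,*p1);o2,d2=ray(c2,*p2)
    s=np.linalg.lstsq(np.c_[d1,-d2],o2-o1,rcond=None)[0]
    a=o1+d1*s[0];b=o2+d2*s[1]; return (a+b)/2,np.linalg.norm(a-b)
def blobs(im,lo,hi,amin=20):
    h=cv2.cvtColor(im,cv2.COLOR_RGB2HSV); m=cv2.inRange(h,lo,hi)
    n,l,s,c=cv2.connectedComponentsWithStats(m)
    return [(np.round(c[i],1).tolist(),s[i].tolist()) for i in range(1,n) if s[i][4]>=amin],m
E
python3 - <<'E'
from h import *
T=cv2.imread('pics/top0.png');S=cv2.imread('pics/scene0.png')
a=cv2.resize(T[150:270,170:440],None,fx=2.9,fy=2.9,interpolation=cv2.INTER_CUBIC)[:,:780]
b=cv2.resize(S[130:310,170:400],None,fx=1.3,fy=1.3,interpolation=cv2.INTER_CUBIC)
b=cv2.copyMakeBorder(b,0,0,0,a.shape[1]-b.shape[1],cv2.BORDER_CONSTANT)
cv2.imwrite('pics/crop0.png',np.vstack([a,b]))
ct,cs=get_calibration('top'),get_calibration('scene')
for nm,I in(('t',T),('s',S)):
    for lab,lo,hi in(('brass',(12,80,90),(28,255,255)),('orange',(4,150,90),(11,255,255)),('blue',(105,80,60),(130,255,255))):
        print(nm,lab,blobs(I[...,::-1].copy(),lo,hi,8)[0])
print('px hsv',cv2.cvtColor(T,cv2.COLOR_BGR2HSV)[[199,169,221],[369,360,340]])
print('pan',tri(ct,(274,243.5),cs,(272,171)))
print('pan94',onz(ct,274,243.5,.094),onz(cs,272,171,.094))
print('brass knob',tri(ct,(369,198),cs,(196,259)),onz(ct,369,198,.061),onz(cs,196,259,.061))
print('screw',onz(ct,202,230,.1))
E
```

```text
t brass [([487.6, 131.5], [451, 95, 97, 68, 1019]), ([358.4, 167.9], [350, 160, 18, 17, 201]), ([367.4, 198.9], [358, 191, 20, 16, 260]), ([339.0, 220.9], [331, 214, 17, 15, 189]), ([200.8, 229.0], [191, 220, 20, 19, 272])]
t orange [([331.1, 219.5], [330, 215, 5, 10, 14]), ([203.6, 230.5], [200, 229, 8, 4, 12])]
t blue [([499.5, 127.9], [460, 99, 84, 58, 2491]), ([118.2, 224.3], [112, 220, 14, 9, 102])]
s brass [([346.4, 156.1], [336, 146, 20, 20, 302]), ([217.9, 232.1], [208, 220, 20, 25, 376]), ([197.0, 265.9], [186, 254, 22, 25, 409]), ([220.3, 292.8], [210, 281, 21, 25, 404]), ([88.5, 391.0], [10, 360, 124, 60, 845])]
s orange [([340.6, 149.6], [339, 149, 5, 2, 8])]
s blue [([212.2, 23.1], [210, 21, 5, 5, 8]), ([420.9, 135.0], [415, 128, 13, 16, 130]), ([80.9, 401.0], [17, 367, 106, 53, 2329])]
px hsv [[ 20 137 229]
 [ 11 186 193]
 [ 13 180 241]]
pan (array([0.49200855, 0.0365749 , 0.09550482]), np.float64(0.0008198282244656996))
pan94 [0.49212419 0.03696604 0.094     ] [0.49095455 0.03657746 0.094     ]
brass knob (array([ 0.60752729, -0.1976332 ,  0.06606923]), np.float64(0.001524971658004458)) [ 0.6082427  -0.19804476  0.061     ] [ 0.60484312 -0.19827217  0.061     ]
screw [0.52158354 0.20941854 0.1       ]
```

View pics/crop0.png

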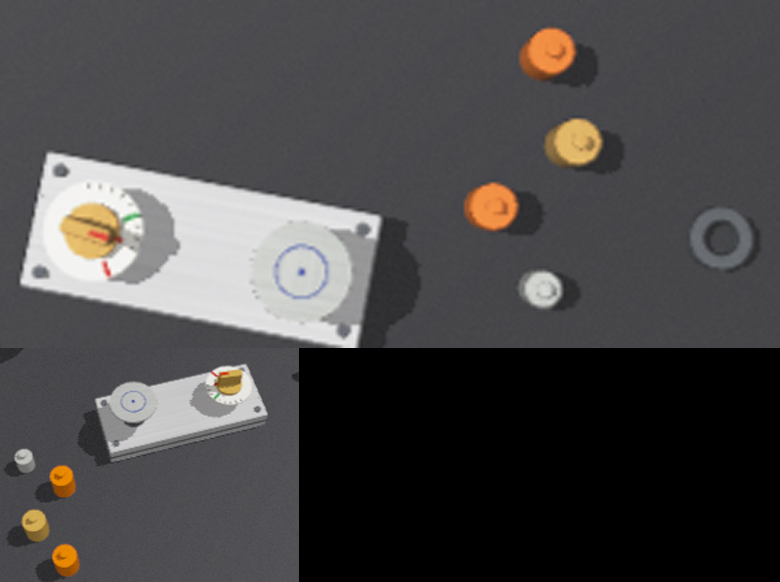

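The crop confirms it: the brass weight is the pale-yellow one at top-crop (577,142), and the two orange ones at (548,52) and (492,207) are look-alikes. The screw pointer is at bearing about -102°, the red mark at about -160° and the green mark at about -70°. That matches a stand yaw of about -10°. I'll move above the brass weight.

```bash
python3 -m jog '{"linear":[[34,33,-8],[34,33,-8],[34,33,-8],[34,33,-8],[34,33,-8],[34,33,-8],[34,33,-8],[34,33,-8],[34,33,-8],[34,33,-8],[34,33,-8],[34,33,-8]],"turn":[-0.3,-0.3,-0.3,-0.3,-0.3,-0.3,-0.3,-0.3,-0.3,-0.3,-0.3,-0.3]}' 1 40
python3 -m jog '{"linear":[[0,0,0],[0,0,0],[0,0,0]],"turn":[0,0,0]}'
python3 - <<'E'
from h import *
s=sense();c=get_calibration('wrist');im=snapshot('wrist');cv2.imwrite('pics/w1.png',im[...,::-1])
print(s['t'],s['tcp_pos'],s['tool_rot'],np.round(c['world_to_cam'],3).tolist(),s['force'])
ct=get_calibration('top')
for p in((360,168),(340,221),(357,249)):print(onz(ct,*p,.055))
for b in blobs(im,(12,80,90),(30,255,255),100)[0]:print(b, onz(c,*b[0],.055))
E
```

```text
t: 1.6
tcp_pos: [0.6018, -0.1972, 0.308]
tool_rot: [1.0, -0.001, -0.0, -0.0]
force: [0.2, 0.7, 0.2]
finger_gap: 1.001
gripper_force: 0.0
t: 1.98
tcp_pos: [0.6002, -0.1995, 0.3088]
tool_rot: [1.0, -0.001, -0.0, 0.0]
force: [-0.4, 0.3, -0.7]
finger_gap: 1.005
gripper_force: 0.0
1.975 [ 0.60017656 -0.19950478  0.30877992] [ 9.99999556e-01 -9.09763081e-04 -2.40178569e-04  4.24675303e-05] [[-0.001, -1.0, -0.001, -0.198], [-0.964, 0.001, 0.264, 0.57], [-0.264, 0.001, -0.964, 0.445], [0.0, 0.0, 0.0, 1.0]] [-0.44647302  0.28767895 -0.67488276]
[ 0.68435265 -0.17644499  0.055     ]
[ 0.54976316 -0.12691701  0.055     ]
[ 0.48067863 -0.16981438  0.055     ]
([240.2, 65.0], [205, 29, 70, 73, 3997]) [ 0.68686577 -0.17890622  0.055     ]
([280.9, 193.6], [249, 157, 69, 73, 3705]) [ 0.61203403 -0.20207472  0.055     ]
([183.8, 266.9], [151, 231, 62, 78, 3125]) [ 0.56282498 -0.13874828  0.055     ]
```

View pics/w1.png

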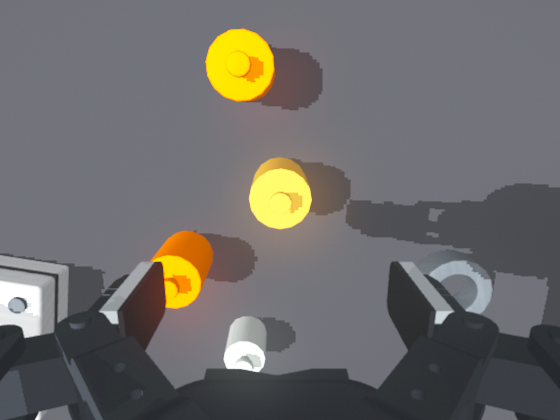

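The wrist view shows brass in the centre, with its top face at (280,199) and its knob at (281,203). Orange look-alikes are at (240,65) and (176,280), and steel is at (245,350). The ±y finger line is clear.

```bash
python3 - <<'E'
from h import *
c=get_calibration('wrist')
print(onz(c,280.3,199,.05),onz(c,281,202,.061),onz(c,280,165,0.0))
E
```

```text
[ 0.60733924 -0.20189407  0.05      ] [ 0.60831785 -0.20220267  0.061     ] [ 0.62086221 -0.20216625  0.        ]
```

```bash
python3 -m jog '{"linear":[[7,-1.5,-15],[0,0,-25],[0,0,-25],[0,0,-25],[0,0,-20],[0,0,-10],[0,0,-5],[0,0,0],[0,0,0]],"turn":[0,0,0,0,0,0,0,0,0]}'
python3 -m jog '{"linear":[[0,0,0],[0,0,0],[0,0,0],[0,0,0],[0,0,0],[0,0,0],[0,0,0],[0,0,0]],"turn":[0,0,0,0,0,0,0,0]}' 0 60
```

```text
t: 3.15
tcp_pos: [0.6083, -0.2001, 0.1846]
tool_rot: [1.0, -0.0, 0.001, 0.0]
force: [-0.3, -0.1, -0.1]
finger_gap: 0.999
gripper_force: 0.0
t: 4.15
tcp_pos: [0.6083, -0.2003, 0.1844]
tool_rot: [1.0, -0.0, 0.001, 0.001]
force: [-1.6, -2.2, 5.2]
finger_gap: 0.457
gripper_force: 60.6
```

```bash
python3 -m jog '{"linear":[[0,0,10],[0,0,20],[0,0,30],[0,0,30],[0,0,30],[0,0,30]],"turn":[0,0,0,0,0,0]}'
python3 -m jog '{"linear":[[-14,19,0],[-20,28,0],[-22,29,0],[-22,29,0],[-22,29,0],[-22,29,0],[-22,29,0],[-20,26,0],[-14,19,0],[0,0,0],[0,0,0],[0,0,0]],"turn":[0,0,0,0,0,0,0,0,0,0,0,0]}'
python3 - <<'E'
from h import *
s=sense();c=get_calibration('wrist');im=snapshot('wrist');cv2.imwrite('pics/w2.png',im[...,::-1])
print(s['t'],s['tcp_pos'],s['force'],s['finger_gap'])
for b in blobs(im,(105,70,60),(130,255,255),10)[0]:print(b, onz(c,*b[0],.094))
E
```

```text
t: 4.9
tcp_pos: [0.6074, -0.1994, 0.3351]
tool_rot: [1.0, -0.0, -0.0, -0.0]
force: [0.4, -0.0, -5.8]
finger_gap: 0.454
gripper_force: 61.0
t: 6.4
tcp_pos: [0.4308, 0.0364, 0.3341]
tool_rot: [1.0, -0.001, 0.001, 0.0]
force: [0.5, 0.3, -3.9]
finger_gap: 0.455
gripper_force: 61.3
6.4 [0.4308212  0.03640372 0.33405805] [ 0.48164209  0.28653394 -3.88739734] 0.45517616973194674
([274.8, 111.3], [235, 72, 81, 83, 661]) [0.49291394 0.03739022 0.094     ]
([275.1, 114.0], [270, 109, 11, 11, 96]) [0.49147541 0.03722776 0.094     ]
```

View pics/w2.png

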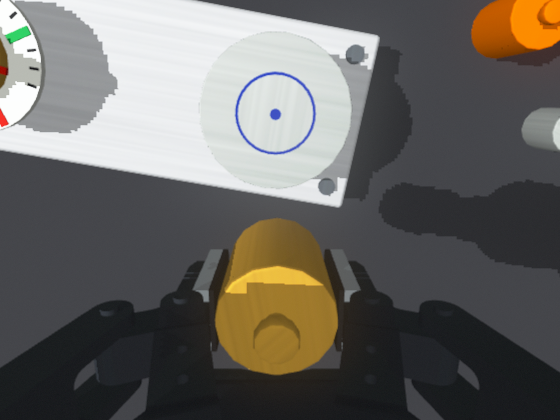

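The wrist view shows the brass weight held upright at (276,300), and the pan's blue dot at (275,114), which gives a pan centre of (0.492, 0.037). The two fixed-camera estimates agree.

```bash
python3 - <<'E'
from h import *
c=get_calibration('wrist');print(onz(c,276.5,333,.211))
E
python3 -m jog '{"linear":[[12,0,0],[20,0.8,0],[20,0,0],[9.5,0,0],[0,0,-12],[0,0,-15],[0,0,-13],[0,0,-8],[0,0,-3],[0,0,0],[0,0,0],[0,0,0]],"turn":[0,0,0,0,0,0,0,0,0,0,0,0]}'
```

```text
[0.43370409 0.03658733 0.211     ]
t: 7.95
tcp_pos: [0.4916, 0.0379, 0.2831]
tool_rot: [1.0, -0.0, 0.0, 0.0]
force: [-0.6, -0.6, -5.1]
finger_gap: 0.46
gripper_force: 61.3
```

```bash
python3 -m jog '{"linear":[[0,0,-1],[0,0,-1],[0,0,-1],[0,0,-1],[0,0,-1],[0,0,-1],[0,0,-1],[0,0,-1],[0,0,0],[0,0,0]],"turn":[0,0,0,0,0,0,0,0,0,0]}'
```

```text
t: 9.2
tcp_pos: [0.4914, 0.0379, 0.2748]
tool_rot: [1.0, -0.0, -0.0, -0.0]
force: [0.0, 0.1, -2.4]
finger_gap: 0.454
gripper_force: 61.3
```

```bash
python3 -m jog '{"linear":[[0,0,-1],[0,0,-1],[0,0,-1],[0,0,-1],[0,0,0],[0,0,0],[0,0,0]],"turn":[0,0,0,0,0,0,0]}'; python3 - <<'E'
from h import *
print(np.mean([ (snapshot('top'),sense()['force'])[1] for _ in range(4)],axis=0))
E
```

```text
t: 10.07
tcp_pos: [0.4914, 0.0379, 0.2708]
tool_rot: [1.0, -0.0, 0.0, 0.0]
force: [-2.3, -0.2, 0.1]
finger_gap: 0.45
gripper_force: 61.2
[-1.73705946  0.0108856   0.19976574]
```

The load is fully on the spring, so I'll release it and go up.

```bash
python3 -m jog '{"linear":[[0,0,0],[0,0,0],[0,0,0],[0,0,0],[0,0,0]],"turn":[0,0,0,0,0]}' 0.8 20
python3 -m jog '{"linear":[[0,0,5],[0,0,12],[0,0,20],[0,0,30],[0,0,30],[0,0,30],[0,0,0],[0,0,0]],"turn":[0,0,0,0,0,0,0,0]}'
python3 - <<'E'
from h import *
im=snapshot('scene');im2=snapshot('top');c=get_calibration('wrist');w=snapshot('wrist')
cv2.imwrite('pics/c3.png',np.hstack([cv2.resize(im[100:260,200:420],(440,320)),cv2.resize(w,(336,320))])[...,::-1]); cv2.imwrite('pics/w3.png',w[...,::-1])
for b in blobs(w,(12,80,90),(30,255,255),100)[0]:print(b, onz(c,*b[0],.137))
E
```

```text
t: 10.9
tcp_pos: [0.4915, 0.0379, 0.2707]
tool_rot: [1.0, -0.0, 0.0, 0.0]
force: [1.0, -0.3, 0.4]
finger_gap: 0.797
gripper_force: 0.0
t: 11.9
tcp_pos: [0.4909, 0.0379, 0.3976]
tool_rot: [1.0, -0.0, -0.0, -0.0]
force: [-0.7, 0.1, -0.0]
finger_gap: 0.803
gripper_force: 0.0
([468.1, 109.7], [432, 86, 72, 50, 2858]) [ 0.55250545 -0.07633123  0.137     ]
([42.1, 146.5], [0, 117, 80, 62, 3337]) [0.53054452 0.1820745  0.137     ]
([276.4, 202.9], [246, 167, 62, 71, 3394]) [0.49471392 0.03821256 0.137     ]
```

View pics/c3.png

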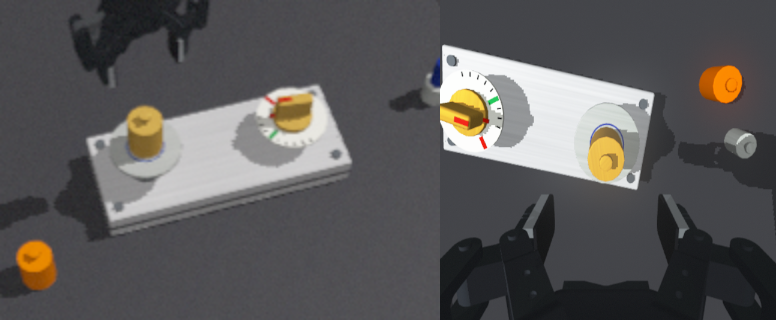

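The weight stands upright on the blue ring in both views. Next is the thumbscrew, and I'll take a close look at it.

```bash
python3 -m jog '{"linear":[[-4,15,0],[-4,25,0],[-4,25,-5],[-4,25,-5],[-4,25,-10],[-4,25,-10],[-4,20,-10],[-3,12,0],[0,0,0],[0,0,0],[0,0,0]],"turn":[0,0,0,0,0,0,0,0,0,0,0]}'
python3 - <<'E'
from h import *
s=sense();c=get_calibration('wrist');w=snapshot('wrist');print(s['t'],s['tcp_pos'])
cv2.imwrite('pics/w4.png',w[...,::-1])
for l,lo,hi in(('red',(0,170,100),(5,255,255)),('red2',(172,150,100),(180,255,255)),('green',(50,100,80),(85,255,255)),('brass',(10,80,60),(30,255,255))):
  for b in blobs(w,lo,hi,40)[0]:print(l,b, onz(c,*b[0],.042),onz(c,*b[0],.104))
E
```

```text
t: 13.42
tcp_pos: [0.4607, 0.2093, 0.358]
tool_rot: [1.0, -0.001, 0.0, -0.0]
force: [0.4, -0.8, 0.5]
finger_gap: 0.802
gripper_force: 0.0
13.425 [0.46071611 0.20929612 0.35803758]
red ([288.1, 117.3], [274, 110, 29, 15, 222]) [0.51647663 0.2007246  0.042     ] [0.51884013 0.20262837 0.104     ]
red ([286.8, 157.4], [281, 148, 12, 20, 104]) [0.48638646 0.20149334 0.042     ] [0.49526548 0.20323065 0.104     ]
green ([317.4, 89.9], [307, 84, 22, 13, 146]) [0.5360833  0.17935015 0.042     ] [0.53420131 0.18588219 0.104     ]
brass ([267.1, 108.1], [231, 71, 75, 76, 4142]) [0.52315941 0.21639736 0.042     ] [0.52407586 0.21490745 0.104     ]
brass ([538.8, 163.6], [512, 131, 48, 70, 2625]) [0.48145217 0.00670554 0.042     ] [0.49139963 0.05062087 0.104     ]
```

View pics/w4.png

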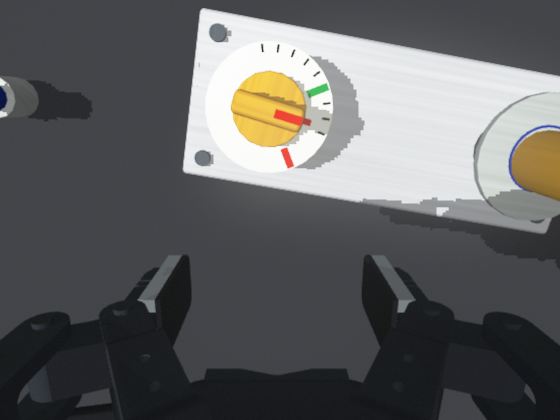

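The wrist view shows the wing from about (235,98) to (303,124), with the pointer on its right end at (288,117). The red mark is at (287,157), the green mark at (317,90), and the dial is centred near (269,107).

```bash
python3 - <<'E'
from h import *
c=get_calibration('wrist');w=cv2.imread('pics/w4.png')[...,::-1].copy()
h=cv2.cvtColor(w,cv2.COLOR_RGB2HSV)
# dial ellipse: hull of dial-coloured region incl. marks
D=[onz(c,u,v,.041) for u,v in((205,107),(334,107),(269,41),(269,173))]
dc=(np.array([D[2][0]+D[3][0],D[0][1]+D[1][1]])/2);print('dial dia',np.linalg.norm(D[0]-D[1]),np.linalg.norm(D[2]-D[3]),'c',dc)
for n,p in(('red',(286.8,157.4)),('green',(317.4,89.9))):
    q=onz(c,*p,.041)[:2]-dc;print(n,np.degrees(np.arctan2(q[1],q[0])),np.linalg.norm(q))
m=cv2.inRange(h,(0,170,100),(5,255,255));m[140:]=0
P=np.array([onz(c,u,v,.112)[:2] for v,u in zip(*np.nonzero(m))]);
r=cv2.minAreaRect((P*1e4).astype(np.float32));print('ptr rect',r);
l=cv2.fitLine(P.astype(np.float32),cv2.DIST_L2,0,.01,.01).ravel();print('ptr bearing',np.degrees(np.arctan2(l[1],l[0])),P.mean(0))
# wing ends, top face
a,b=onz(c,235,98,.112),onz(c,304,118,.112);print(a,b,(a+b)/2,np.linalg.norm(a-b),np.degrees(np.arctan2(*(b-a)[[1,0]])))
E
python3 - <<'E'
import cv2
w=cv2.imread('pics/w4.png')[60:160,190:350];cv2.imwrite('pics/w4c.png',cv2.resize(w,None,fx=4.8,fy=4.8,interpolation=cv2.INTER_CUBIC))
E
```

```text
dial dia 0.09620975930213274 0.09548319371672634 c [0.5217425  0.21461814]
red -159.67847061879553 0.037895833960536564
green -67.95955616501023 0.03817086829430425
ptr rect ((5190.9443359375, 2027.9678955078125), (158.43551635742188, 43.835880279541016), 73.73373413085938)
ptr bearing 73.91158 [0.51912257 0.20287447]
[0.52963371 0.23257624 0.112     ] [0.51871663 0.19386497 0.112     ] [0.52417517 0.2132206  0.112     ] 0.04022119816301216 -105.74915012329107
```

View pics/w4c.png

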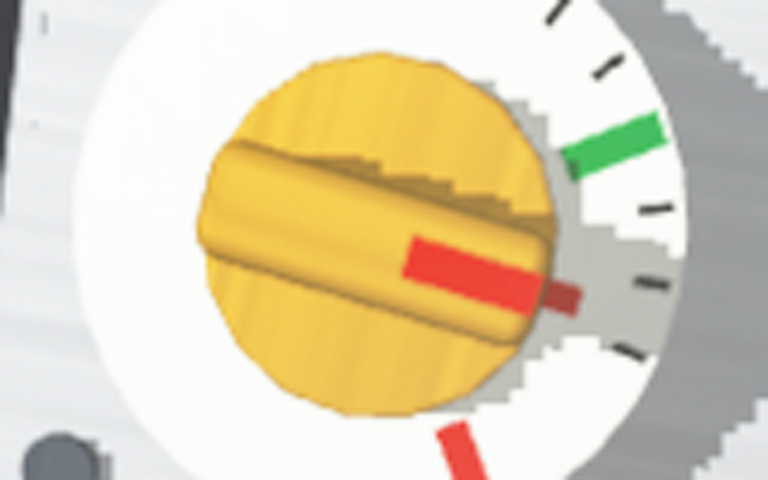

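The crop clearly shows the pointer bearing at about -106°. The seat is at -160° and green at -70°. The wing centre is (0.523, 0.214). I'll turn the closing axis to -16° (+74°) and move above it.

```bash
python3 -m jog '{"linear":[[4,0,0],[6,1,0],[6,1,0],[6,1,0],[6,1,0],[6,1,0],[6,0,0],[6,0,0],[6,0,0],[4,0,0],[4,0,0],[2,0,0]],"turn":[1,1,1,1,1,1,1,1,1,1,1,1]}' 0.6
python3 -m jog '{"linear":[[0,0,0],[0,0,-10],[0,0,-20],[0,0,-10],[0,0,0],[0,0,0]],"turn":[1,1,0.8,0,0,0]}'
python3 - <<'E'
from h import *
s=sense();c=get_calibration('wrist');w=snapshot('wrist');print(s['t'],s['tcp_pos'],s['tool_rot'],s['q'])
cv2.imwrite('pics/w5.png',w[...,::-1])
h=cv2.cvtColor(w,cv2.COLOR_RGB2HSV);m=cv2.inRange(h,(0,170,100),(5,255,255));n,l,st,ce=cv2.connectedComponentsWithStats(m)
for i in range(1,n):
  if st[i][4]>60:
    P=np.array([onz(c,u,v,.112)[:2] for v,u in zip(*np.nonzero(l==i))],np.float32);f=cv2.fitLine(P,cv2.DIST_L2,0,.01,.01).ravel();print(ce[i],P.mean(0),np.degrees(np.arctan2(f[1],f[0])))
E
```

```text
t: 14.98
tcp_pos: [0.5229, 0.2142, 0.3579]
tool_rot: [0.866, 0.501, 0.0, 0.0]
force: [1.0, 0.3, -0.7]
finger_gap: 0.601
gripper_force: 0.0
t: 15.72
tcp_pos: [0.5228, 0.2148, 0.3182]
tool_rot: [0.799, 0.601, 0.0, 0.0]
force: [0.2, -0.3, 0.2]
finger_gap: 0.6
gripper_force: 0.0
15.725 [0.52276253 0.21480068 0.31819492] [7.98983263e-01 6.01353048e-01 4.64037008e-04 2.02580198e-04] [1.92168879e-01 5.63270861e-01 1.66573587e+00 5.30258215e-05
 9.11574133e-01 4.72545568e-01]
[232.05511811 250.66141732] [0.49969617 0.21555145] 20.472706
[275.968 263.404] [0.5191912  0.20261218] 73.61659
```

View pics/w5.png

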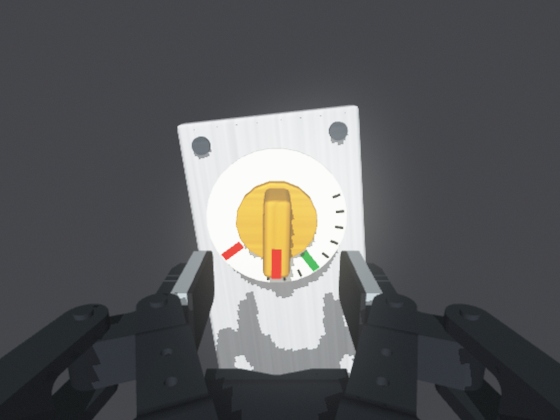

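The wing is aligned between the pads (column 277, pads centred at 278). I'll descend and grip.

```bash
python3 -m jog '{"linear":[[0,0,-12],[0,0,-18],[0,0,-15],[0,0,-8],[0,0,-3],[0,0,0],[0,0,0]],"turn":[0,0,0,0,0,0,0]}'
python3 -m jog '{"linear":[[0,0,0],[0,0,0],[0,0,0],[0,0,0],[0,0,0],[0,0,0],[0,0,0]],"turn":[0,0,0,0,0,0,0]}' 0 60; python3 - <<'E'
from h import *
s=sense();print(s['force'],s['ft_torque'],s['tcp_pos'],s['tool_rot'],s['q'])
E
```

```text
t: 16.65
tcp_pos: [0.5227, 0.2149, 0.2622]
tool_rot: [0.799, 0.602, 0.0, 0.0]
force: [-0.0, -0.1, 0.7]
finger_gap: 0.604
gripper_force: 0.0
t: 17.52
tcp_pos: [0.5228, 0.2148, 0.2622]
tool_rot: [0.799, 0.602, 0.001, 0.0]
force: [-0.0, -1.3, 5.5]
finger_gap: 0.151
gripper_force: 61.4
[-0.02363066 -1.28130039  5.51316011] [-0.21041888 -0.10201063  0.02092853] [0.52282787 0.21480427 0.26221349] [7.98684935e-01 6.01748994e-01 5.73879755e-04 4.39073806e-04] [ 1.92225806e-01  6.50306447e-01  1.70091917e+00 -4.03860719e-04
  7.88950620e-01  4.71927795e-01]
```

Gap 0.151 is 13 mm, so it is on the wing. I'll turn clockwise most of the way.

```bash
python3 -m jog '{"linear":[[0,0,0],[0,0,0],[0,0,0],[0,0,0],[0,0,0],[0,0,0],[0,0,0],[0,0,0],[0,0,0],[0,0,0],[0,0,0],[0,0,0]],"turn":[-0.5,-1,-1,-1,-1,-1,-1,-1,-1,-0.5,0,0]}'; python3 - <<'E'
from h import *
def st(): 
    s=sense();r=s['tool_rot'];print(s['force'].__class__ and np.round(s['force'],1),np.round(s['ft_torque'],3),np.round(s['tcp_pos'],4),'xbear',np.degrees(2*np.arctan2(r[1],r[0])),s['finger_gap'])
st()
E
```

```text
t: 19.02
tcp_pos: [0.5231, 0.2146, 0.2622]
tool_rot: [0.968, 0.25, 0.001, 0.0]
force: [0.7, -2.2, 5.6]
finger_gap: 0.148
gripper_force: 61.4
[ 0.7 -2.2  5.6] [-0.473 -0.243 -0.057] [0.5231 0.2146 0.2622] xbear 28.991981216201523 0.14819631867418992
```

```bash
cat > st.py <<'E'
from h import *
T=[];
for _ in range(2):
    snapshot('top');s=sense();T.append(s['ft_torque'])
r=s['tool_rot'];print('F',np.round(s['force'],1),'M',np.round(np.mean(T,0),3),'xbear %.2f gap %.3f'%(np.degrees(2*np.arctan2(r[1],r[0])),s['finger_gap']))
E
for i in 1; do :; done
python3 -m jog '{"linear":[[0,0,0],[0,0,0],[0,0,0]],"turn":[-0.5,-0.5,0]}' >/dev/null; python3 st.py
python3 -m jog '{"linear":[[0,0,0],[0,0,0],[0,0,0]],"turn":[-0.3,-0.3,0]}' >/dev/null; python3 st.py
python3 -m jog '{"linear":[[0,0,0],[0,0,0]],"turn":[-0.3,0]}' >/dev/null; python3 st.py
```

```text
F [ 1.5 -3.5  5.8] M [-0.48  -0.24  -0.105] xbear 24.00 gap 0.149
F [ 1.6 -3.3  5.2] M [-0.438 -0.214  0.196] xbear 21.07 gap 0.150
F [ 1.6 -2.3  5. ] M [-0.28  -0.216  1.108] xbear 19.85 gap 0.151
```

The torque rises sharply to 1.1 N m at bearing -160°, against the predicted -159.7°, so the screw is seated. Extrapolated contact is at xbear about 21.2, so the back-off target is about 111.

```bash
python3 -m jog '{"linear":[[0,0,0],[0,0,0],[0,0,0],[0,0,0],[0,0,0],[0,0,0],[0,0,0],[0,0,0],[0,0,0],[0,0,0]],"turn":[0.5,1,1,1,1,1,1,1,1,0.5]}'>/dev/null;python3 -m jog '{"linear":[[0,0,0],[0,0,0],[0,0,0],[0,0,0],[0,0,0],[0,0,0],[0,0,0],[0,0,0],[0,0,0],[0,0,0],[0,0,0],[0,0,0]],"turn":[0.5,1,1,1,1,1,1,1,1,0.6,0,0]}'; python3 st.py
```

```text
t: 23.08
tcp_pos: [0.5225, 0.2148, 0.2622]
tool_rot: [0.573, 0.819, 0.0, 0.0]
force: [0.4, -2.0, 6.2]
finger_gap: 0.15
gripper_force: 61.5
F [ 0.1 -1.7  5.4] M [-0.297  0.03   0.101] xbear 110.03 gap 0.153
```

```bash
python3 -m jog '{"linear":[[0,0,0],[0,0,0],[0,0,0]],"turn":[0.2,0,0]}'>/dev/null; python3 st.py; python3 - <<'E'
from h import *
w=snapshot('wrist');t=snapshot('top');s=snapshot('scene')
cv2.imwrite('pics/f.png',np.hstack([cv2.resize(w,(460,345)),cv2.resize(s[110:230,220:390],(330,345))])[...,::-1])
print(sense()['t'])
E
```

```text
F [-0.1 -1.7  6.2] M [-0.28  -0.004 -0.018] xbear 111.01 gap 0.149
23.8
```

View pics/f.png

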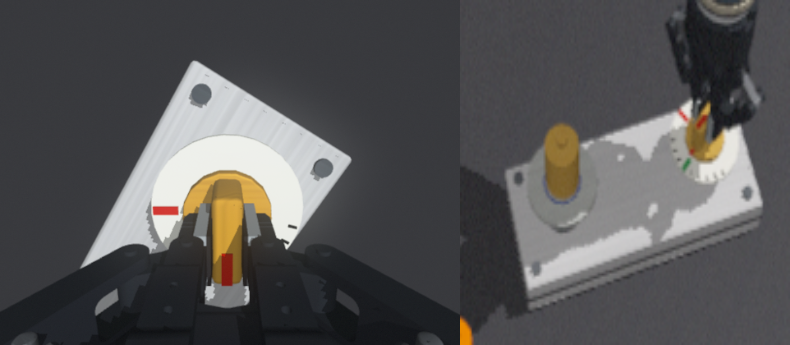

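The wing is gripped with the pointer straight down at (227,268), and the red mark lies exactly 90° off at (166,211). The brass weight stands upright on the pan. I'll hand it in.

```bash
python3 -c "
from station import *
print(sign_off())"
```

```text
the job is handed in; nothing more can be done
None
```

The job is handed in, with the verdict not shown: the brass weight stands upright in the middle of the pan, and the thumbscrew was seated, backed off about 90° and is still held in the closed gripper, at 23.8 s of the 64 s.

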